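# Hook lens cells out of dust tubes and seat them in pin nests

## Robot

A 6-joint arm with a two-finger parallel gripper is mounted at the origin on a cart in front of the work surface, level with it; the furniture and walls round the work are solid. World frame = base frame: x ahead of the robot, y to its left, z up, the work surface at z = 0. Lengths are in mm, angles in rad, forces in N, time in s.
With the tool pointing down it reaches from about 300 to 775 mm from the base axis. Payload 14.6 kg.
Tool frame: the origin (TCP) lies at the very end of the fingers, on their centre line; the grasp point (between the pads) lies 19 mm behind it; z points along the fingers, y is the line along which they close (so a half turn about z gives the same grasp; the last joint's range is limited). The gripper opens to 94 mm and grips with 3 to 60 N. Pads are 16 mm wide; open, the fingers measure 119 mm over their backs; the gripper's body (75 mm by 177 mm) begins 78 mm behind the grasp point.
Start: joints at [-1.249, 0.3, 1.521, -0, 1.321, -0.067], TCP at [208.485, -508.943, 205.446] pointing down, gripper open.
Joint ranges: [-3.03, 3.03], [-0.79, 2.21], [0.23, 2.52], [-1.04, 4.18], [0, 3.07], [-2.55, 2.55]. Speed limits (rad/s): [2.22, 2.22, 2.57, 3.14, 3.14, 3.14].

## Interface

Orientations are given as [roll, pitch, yaw] about the fixed x, y, z axes, in that order (R = Rz(yaw) Ry(pitch) Rx(roll)).
In Python, from cell import manip, camera, get_calibration gives the robot as it stands. The module is installed in compiled form; this text tells all that it offers.
- The arm moves only by the tool jog_arm, never from a script. Its argument "plan" is one flat list of numbers, 6 for each row, row after row: the shift along the world's x, y, z in m, then the turn, a rotation vector about the world's x, y, z in degrees. A call has 1 to 20 rows; each row is the pose to reach, as a shift and turn from the pose commanded when the call began; what a row does not reach only later rows make up. A row lasts 1/10 s, in which the tool goes at most 50 mm and 8.59 degrees, less where a joint would pass 70% of its speed; a pose out of reach is approached as far as the arm can. A call with a gripper value outside its range is refused whole. "claw" is the finger opening in m, from 0 to 0.094, set as the call begins (left out, the last holds). The fingers move at their own pace and stop on an object; "force" is the grip in N (left out, the last holds). Time passes only in rows, so rows that repeat a pose let the fingers close. It gives the time, the measured TCP pose, the force, the opening and the grip force at its end, in the units of the state.
- manip.read_state(): the state, without advancing time (a new reading comes with each control period).
- camera(name): name is "scene" or "top" or "wrist"; returns (picture, depth): 420x560x3 uint8, red, green, blue; 420x560 float32, mm along the optical axis (not along the pixel's ray), 0 where there is no reading.
- get_calibration(name): a dict with "fx", "fy", "cx", "cy" (pixels), "k1" (the pictures are not rectified: a ray, as slopes to the right and down, at radius r is drawn at 1 + k1 r^2 times it, then the intrinsics apply), "origin" and "attitude" of the camera in the world. Camera axes: x right, y down, z forward; pixel columns grow to the right and rows downward; lengths in mm; the calibration is good to about 2 mm. A picture is of the moment at which its call begins: read the wrist's pose just before it. get_calibration takes no time and is no camera call; for the wrist camera it gives the pose at the moment of the call.
- manip.sign_off(): hands the job in; it is judged then, once.
The state is a dict: "clock": time; "joints": joint angles; "qd": joint speeds; "effort": joint torques, N m; "eef_pos": TCP position; "eef_rot": TCP orientation; "wrist_force": force on the tool from outside, world axes, zero at the start; "moment": the same for the moment, N m; "finger_gap": finger opening in mm; "finger_force": force on a finger pad.
Only numpy, scipy, OpenCV 4.12 (cv2) and the standard library are available. Lean on these libraries where they do the work, as an engineer would, in place of code of your own. Each camera call takes 0.05 s, during which the arm holds its last target. There are 200 camera calls.

## Task

Take the wire hook from its fork stand, use it to draw every lens cell by its wire loop out of its deep tube, and stand the cells on the inspection plate, one to a bay. Nudge each cell gently home so that it sits flat against all three pins of its nest, and hang the hook back in its fork. The cells are delicate: never grip one or its loop with the fingers, nor press on it with them by more than 20 N; leave the other things on the bench where they are.

Things in the scene. Friction and masses are not known exactly. Their poses are not given: they have to be found in the camera images.
- hook_grip (a point): centre of the handle of the hook tool, which hangs upright in the fork stand. Wooden handle 24 mm (tool x) by 16 mm (tool y), 50 mm high; below it a steel collar 30 mm across, 5 mm thick, its underside 30 mm below this point; then a 5 mm thick steel shaft. Tool z is up, tool x is the way the hook points. 0.09 kg.
- hook_seat (a point): floor of the hook's trough, where a loop rests: on the tool's axis, 132.5 mm below hook_grip, axes the same. The 5 mm wire comes down at x = -8 mm (it jogs there 30 to 20 mm above this point), runs level (underside 5 mm below this point) to x = +9 mm and turns up: tip at x = +10 mm, its top 7.5 mm above this point. Trough 12 mm wide inside.
- stand_slot (a point): fixed dark steel fork stand: mid-slot, on top of its two level prongs, 130 mm above the bench. Slot 20 mm wide, its open end 26 mm to the stand's -x, its closed end (a post no higher than the prongs) 29 mm to +x. The hook's collar rests on the prongs, hook_grip 30 mm above this point. The hook leaves and enters by the open end, its collar lifted a few mm.
- tube_1 (a point): mouth centre of dust tube 1 of the fixed rack: three upright grey tubes 75 mm apart along the rack's x, each 110 mm high, 66 mm inside, 73 mm outside, floor 6 mm above the bench. z up.
- tube_2 (a point): mouth centre of dust tube 2 of the fixed rack: three upright grey tubes 75 mm apart along the rack's x, each 110 mm high, 66 mm inside, 73 mm outside, floor 6 mm above the bench. z up.
- tube_3 (a point): mouth centre of dust tube 3 of the fixed rack: three upright grey tubes 75 mm apart along the rack's x, each 110 mm high, 66 mm inside, 73 mm outside, floor 6 mm above the bench. z up.
- nest_plate: fixed aluminium inspection plate, 235 (x) by 140 (y) by 6 mm; origin under its middle, z up. Three bays side by side along x, 75 mm apart, parted by ribs 4 mm wide whose tops are 15 mm above the bench.
- nest_1 (a point): where the axis of a cell seated in nest 1 stands, on the plate's upper face (6 mm above the bench), 25 mm to -y of the bay's middle; axes as the plate's. Three steel pins, 8 mm thick, 14 mm high, stand 28 mm from here, at -y and 60 degrees either side of that: a cell is stood on the +y side and pushed toward -y until it touches them. Its centre point is then 11 mm above this point.
- nest_2 (a point): where the axis of a cell seated in nest 2 stands, on the plate's upper face (6 mm above the bench), 25 mm to -y of the bay's middle; axes as the plate's. Three steel pins, 8 mm thick, 14 mm high, stand 28 mm from here, at -y and 60 degrees either side of that: a cell is stood on the +y side and pushed toward -y until it touches them. Its centre point is then 11 mm above this point.
- nest_3 (a point): where the axis of a cell seated in nest 3 stands, on the plate's upper face (6 mm above the bench), 25 mm to -y of the bay's middle; axes as the plate's. Three steel pins, 8 mm thick, 14 mm high, stand 28 mm from here, at -y and 60 degrees either side of that: a cell is stood on the +y side and pushed toward -y until it touches them. Its centre point is then 11 mm above this point.
- cell_1_center (a point): round lens cell: aluminium puck 48 mm across, 22 mm high, 0.14 kg, glass on top, under a fixed upright wire loop. Point: on its axis, 11 mm above the underside; z up. It starts upright at the bottom of a tube, its turn about z varies; only some of the cells are present.
- cell_2_center (a point): round lens cell: aluminium puck 48 mm across, 22 mm high, 0.14 kg, glass on top, under a fixed upright wire loop. Point: on its axis, 11 mm above the underside; z up. It starts upright at the bottom of a tube, its turn about z varies; only some of the cells are present.
- cell_3_center (a point): round lens cell: aluminium puck 48 mm across, 22 mm high, 0.14 kg, glass on top, under a fixed upright wire loop. Point: on its axis, 11 mm above the underside; z up. It starts upright at the bottom of a tube, its turn about z varies; only some of the cells are present.
- cell_1_loop (a point): centre of the level top bar of that cell's steel wire loop (4 mm wire), 39 mm above the cell's centre point. The bar runs 20 mm along the cell's y; the loop's legs go down to the puck at y = -19 and +19 mm; 26 mm are free between bar and puck, so a hook passes under the bar along the cell's x, from either side.
- cell_2_loop (a point): centre of the level top bar of that cell's steel wire loop (4 mm wire), 39 mm above the cell's centre point. The bar runs 20 mm along the cell's y; the loop's legs go down to the puck at y = -19 and +19 mm; 26 mm are free between bar and puck, so a hook passes under the bar along the cell's x, from either side.
- cell_3_loop (a point): centre of the level top bar of that cell's steel wire loop (4 mm wire), 39 mm above the cell's centre point. The bar runs 20 mm along the cell's y; the loop's legs go down to the puck at y = -19 and +19 mm; 26 mm are free between bar and puck, so a hook passes under the bar along the cell's x, from either side.
- driver_red: red-handled screwdriver, 163 mm long, 21 mm high, a bystander lying on the bench; origin under its middle.
Mind the look-alikes: they are no part of the job. What is shaped like the part that bears cell_1_center but green is not meant. What is shaped like the part that bears cell_2_center but yellow is not meant.

How it is judged (in metres and radians):
On the way:
1. a cell has been drawn clear of its tube, hanging on the hook (((height (world z) of cell_1_center above 0.115 m and contact force between hook and cell_1 above 0.3 N) or (height (world z) of cell_2_center above 0.115 m and contact force between hook and cell_2 above 0.3 N) or (height (world z) of cell_3_center above 0.115 m and contact force between hook and cell_3 above 0.3 N))), for 0.2 s.
At the end, for the whole second after the job is handed in: Every present cell stands flat (within 0.08 rad) and at rest on the plate in a nest, its axis within 2.5 mm of the nest's point; the hook hangs upright (within 0.12 rad) and at rest with its collar on the prongs, within 22 mm of the slot's point (((horizontal distance between cell_1_center and nest_1 below 0.0025 m and distance between cell_1_center and nest_1 below 0.0145 m) or (horizontal distance between cell_1_center and nest_2 below 0.0025 m and distance between cell_1_center and nest_2 below 0.0145 m) or (horizontal distance between cell_1_center and nest_3 below 0.0025 m and distance between cell_1_center and nest_3 below 0.0145 m)) and ((horizontal distance between cell_2_center and nest_1 below 0.0025 m and distance between cell_2_center and nest_1 below 0.0145 m) or (horizontal distance between cell_2_center and nest_2 below 0.0025 m and distance between cell_2_center and nest_2 below 0.0145 m) or (horizontal distance between cell_2_center and nest_3 below 0.0025 m and distance between cell_2_center and nest_3 below 0.0145 m)) and ((horizontal distance between cell_3_center and nest_1 below 0.0025 m and distance between cell_3_center and nest_1 below 0.0145 m) or (horizontal distance between cell_3_center and nest_2 below 0.0025 m and distance between cell_3_center and nest_2 below 0.0145 m) or (horizontal distance between cell_3_center and nest_3 below 0.0025 m and distance between cell_3_center and nest_3 below 0.0145 m)) and angle between each of cell_1_center, cell_2_center, cell_3_center's own z axis and vertical below 0.08 rad and linear speed of each of cell_1, cell_2, cell_3 below 0.02 m/s and horizontal distance between hook_seat and stand_slot below 0.022 m and z of hook_grip in the frame of stand_slot between 0.026 and 0.034 m and angle between hook_grip's own z axis and vertical below 0.12 rad and linear speed of hook below 0.03 m/s); the robot touches nothing.
It fails at once if the fingers press or squeeze a cell or its loop with more than 20 N (contact force between the fingers and cell_1 above 20 N or contact force between the fingers and cell_2 above 20 N or contact force between the fingers and cell_3 above 20 N).
It fails at once if the screwdriver is shifted by more than 25 mm (distance of driver_red from where it was at the start of the episode above 0.025 m).
Of cell_1, cell_2, cell_3 only 2 to 3 are there at a start; the rules pass over those that are not, and their reading is None.
At some moment in a run one of cell_1, cell_2, cell_3 may be knocked a few centimetres aside while the robot is not near it.
It also fails if it takes over 210 s, if anything falls off the work surface, if the arm or the gripper's body presses on something with over 40 N, if the wrist force passes 120 N, or if a joint passes its speed limit or range.

## Working session

There is one attempt and no reset: what is moved stays moved. The work goes in short steps, Python scripts to look and compute and a tool call to move; the robot and the scene stay as the last step left them, time stands still between calls to the robot, and variables do not carry over. Pictures are saved under pics/ and viewed, at most 15 in all, crops included, and the job is handed in when it is done.

Besides the shell and the picture viewer there is one more tool, called after "Emit:" as name(argument=value, ...) on one line, values as JSON. jog_arm: Moves the arm, as the interface text tells. Its arguments: {"type":"object","properties":{"plan":{"type":"array"},"claw":{"type":"number"},"force":{"type":"number"}},"required":["plan"]}

```bash
mkdir -p pics; cat > h.py <<'E'
import numpy as np, cv2
from cell import manip, camera, get_calibration
def pts(depth,c):
    h,w=depth.shape; v,u=np.mgrid[:h,:w]
    xy=cv2.undistortPoints(np.stack([u,v],-1).reshape(-1,1,2).astype(float),np.array([[c['fx'],0,c['cx']],[0,c['fy'],c['cy']],[0,0,1]]),np.array([c['k1'],0,0,0,0.])).reshape(h,w,2)
    d=np.dstack([xy,np.ones((h,w))])
    return d,R(c)
def R(c):
    a=np.array(c['attitude'],float)
    if a.shape==(3,3): return a
    from scipy.spatial.transform import Rotation as Ro
    return Ro.from_euler('xyz',a).as_matrix()
def world(depth,c):
    d,r=pts(depth,c); return (d*depth[...,None])@r.T+np.array(c['origin'])
def plane(u,v,z,c):
    d=cv2.undistortPoints(np.array([[[u,v]]],float),np.array([[c['fx'],0,c['cx']],[0,c['fy'],c['cy']],[0,0,1]]),np.array([c['k1'],0,0,0,0.])).ravel()
    w=R(c)@np.array([d[0],d[1],1]); o=np.array(c['origin']); return o+w*(z-o[2])/w[2]
def shot(n,tag):
    c=get_calibration(n); p,d=camera(n); cv2.imwrite(f'pics/{tag}.png',p[...,::-1]); np.savez(f'{tag}.npz',p=p,d=d,W=world(d,c)); return p,d,c
E
python3 - <<'E'
from h import *
for n in('scene','top','wrist'):
    p,d,c=shot(n,n+'0'); print(n,c)
print(manip.read_state())
a=[cv2.imread(f'pics/{n}0.png') for n in('top','scene')]
E
```

```text
scene {'fx': 460.0105293086396, 'fy': 460.0105293086396, 'cx': 280.50747455766424, 'cy': 210.26116541383206, 'k1': -0.03663000552883296, 'origin': array([174.60522039, 705.5697421 , 508.46298655]), 'attitude': array([-2.02163978, -0.02132271, -2.64052173])}
top {'fx': 380.1266281751079, 'fy': 380.1266281751079, 'cx': 280.52858490714976, 'cy': 205.29498121852887, 'k1': -0.02340458854598248, 'origin': array([424.50479631,  13.09010835, 972.63863903]), 'attitude': array([-3.00282723e+00, -3.00622630e-04, -1.56456695e+00])}
wrist {'fx': 320.56982423666676, 'fy': 320.56982423666676, 'cx': 279.92268822193256, 'cy': 216.57769873557623, 'k1': -0.05040061740892383, 'origin': array([ 279.02618919, -479.26939139,  385.14849796]), 'attitude': array([ 2.87374182e+00,  1.21148518e-03, -1.18259278e+00])}
{'clock': 0.15, 'joints': array([-1.24860429e+00,  3.00363892e-01,  1.52141759e+00, -2.89627192e-05,
        1.32070435e+00, -6.66160065e-02]), 'qd': array([ 0.00028467, -0.00088131,  0.0001499 , -0.00026604, -0.00021953,
       -0.00032467]), 'effort': array([ 1.18024749e-03, -5.31958973e+01, -3.52821743e+01,  7.08455220e-02,
        2.36055854e-02, -8.22929769e-05]), 'eef_pos': array([ 208.41754467, -508.77142604,  205.01430174]), 'eef_rot': array([-3.14069959e+00, -3.14630836e-05,  3.88815208e-01]), 'wrist_force': array([ 0.69467604, -0.85219806, -0.16635864]), 'moment': array([-0.00638141,  0.01724058,  0.01499381]), 'finger_force': 0.0, 'finger_gap': 94.06215404642465}
```

View pics/top0.png

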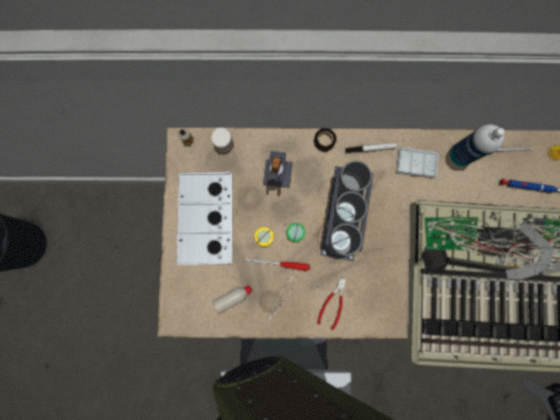

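View pics/scene0.png

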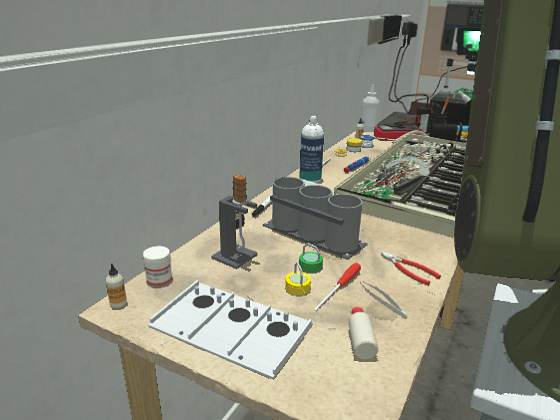

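```bash
python3 - <<'E'
from h import *
z=np.load('top0.npz');W=z['W']
p=z['p'][125:285,165:385]
cv2.imwrite('pics/crop1.png',cv2.resize(p[...,::-1],None,fx=3.6,fy=3.6,interpolation=cv2.INTER_CUBIC))
c=get_calibration('top')
for n,u,v,h in [('t1',344,239,110),('t2',347,209,110),('t3',355,176,110),('hook',278,158,180),('post',277,178,130),('pA',179,174,6),('pB',232,174,6),('pC',232,264,6),('pD',178,263,6),('n',214,189,6),('drv',280,264,8)]:
    print(n,plane(u,v,h,c).round(),W[v,u].round())
E
```

```text
t1 [ 469. -131.  110.] [ 471. -139.   58.]
t2 [ 537. -139.  110.] [ 548. -153.   28.]
t3 [ 615. -159.  110.] [ 638. -180.    5.]
hook [638.  20. 180.] [636.  20. 184.]
post [604.  22. 130.] [626.  23.  27.]
pA [640. 278.   6.] [640. 278.   7.]
pB [641. 140.   6.] [642. 141.   2.]
pC [410. 135.   6.] [410. 135.   1.]
pD [411. 271.   6.] [411. 269.  12.]
n [601. 186.   6.] [601. 186.   6.]
drv [410.  14.   8.] [411.  14.  13.]
```

View pics/crop1.png

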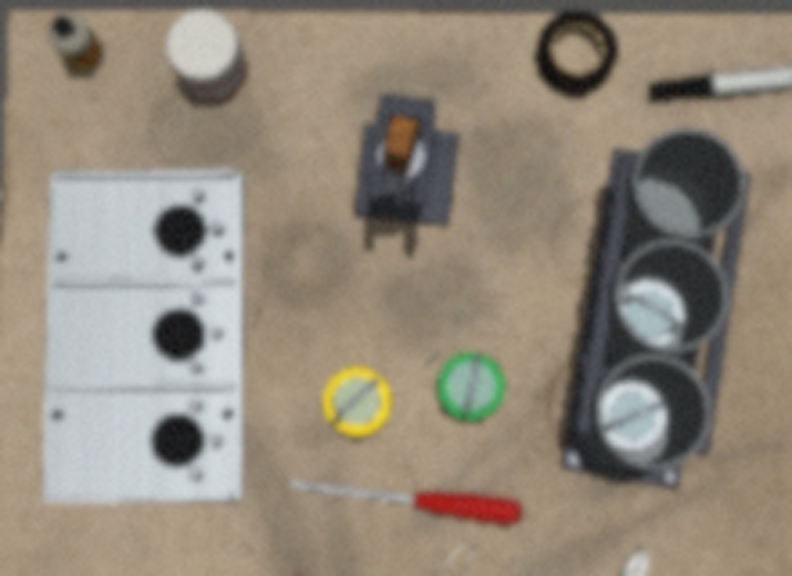

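Two cells are present: tube pixels (344,239) and (347,209). The tube at (355,176) is empty. The look-alikes are yellow (264,237) and green (296,232) on the bench. I choose the two silver cells in the tubes. Hook handle at (277,158), plate at left, driver at (285,266).

Emit:
jog_arm(plan=[0.03,0.04,0.03,0,0,-2,0.06,0.08,0.06,0,0,-4,0.09,0.115,0.095,0,0,-6,0.12,0.15,0.095,0,0,-8,0.15,0.185,0.095,0,0,-10,0.18,0.22,0.095,0,0,-12,0.21,0.255,0.095,0,0,-14,0.24,0.29,0.095,0,0,-16,0.27,0.325,0.095,0,0,-18,0.3,0.36,0.095,0,0,-20,0.33,0.39,0.095,0,0,-22.3,0.36,0.425,0.095,0,0,-22.3,0.39,0.46,0.095,0,0,-22.3,0.42,0.495,0.095,0,0,-22.3,0.45,0.53,0.095,0,0,-22.3,0.45,0.53,0.095,0,0,-22.3,0.45,0.53,0.095,0,0,-22.3,0.45,0.53,0.095,0,0,-22.3,0.45,0.53,0.095,0,0,-22.3,0.45,0.53,0.095,0,0,-22.3])

```text
clock: 2.15
eef_pos: [658.2, 20.2, 301.1]
eef_rot: [3.142, -0.001, -0.002]
wrist_force: [0.2, 0.4, 0.2]
finger_gap: 93.9
finger_force: 0.0
```

```bash
python3 - <<'E'
from h import *
s=manip.read_state(); print(s['eef_pos'],s['eef_rot'],s['clock'])
p,d,c=shot('wrist','w1'); print(c['origin'],c['attitude'])
E
```

```text
[658.16852667  20.162649   301.08789443] [ 3.14156739e+00 -8.17661725e-04 -1.60276827e-03] 2.15
[734.3060856   20.56017046 481.36238305] [ 2.87446240e+00 -5.99268749e-05 -1.57298468e+00]
```

View pics/w1.png

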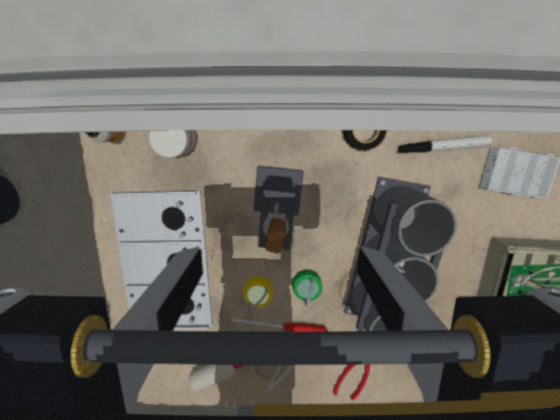

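```bash
python3 - <<'E'
from h import *
z=np.load('w1.npz');W=z['W'];p=z['p']
sub=(slice(160,262),slice(240,320))
cv2.imwrite('pics/crop2.png',cv2.resize(p[sub][...,::-1],None,fx=5.5,fy=5.5,interpolation=cv2.INTER_CUBIC))
V=W[sub];P=p[sub].astype(int)
brown=(P[...,0]>P[...,2]*1.8)&(P[...,0]>60)&(V[...,2]>140)
for lo,hi in((120,136),(136,150),(150,178),(178,195)):
    m=(V[...,2]>lo)&(V[...,2]<hi); q=V[m]; print(lo,m.sum(),q.mean(0).round(1),q.min(0).round(),q.max(0).round(), cv2.minAreaRect(q[:,:2].astype(np.float32)))
m=(V[...,2]>178)
print(cv2.minAreaRect(V[m][:,:2].astype(np.float32)))
E
```

```text
120 1136 [642.1  25.  130.9] [599.   5. 120.] [670.  48. 136.] ((633.796142578125, 25.638952255249023), (38.011131286621094, 69.08294677734375), 83.98896026611328)
136 134 [633.6  27.7 139.8] [618.  12. 136.] [643.  41. 150.] ((630.8714599609375, 26.480960845947266), (23.904258728027344, 29.124290466308594), 3.709333658218384)
150 146 [637.4  25.  165.1] [619.  15. 150.] [641.  37. 178.] ((628.1232299804688, 26.000293731689453), (16.716535568237305, 24.05027961730957), 74.5160140991211)
178 388 [629.3  26.1 185.2] [615.  17. 178.] [641.  36. 188.] ((627.8907470703125, 26.195404052734375), (15.962871551513672, 23.910614013671875), 74.15023040771484)
((674.36669921875, 19.853185653686523), (17.610570907592773, 118.5865249633789), 82.2288589477539)
```

View pics/crop2.png

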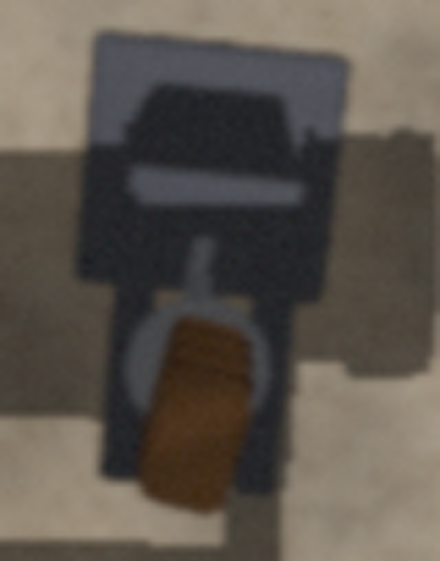

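```bash
python3 - <<'E'
from h import *
z=np.load('scene0.npz');W=z['W'];p=z['p']
cv2.imwrite('pics/crop3.png',cv2.resize(p[165:275,200:270][...,::-1],None,fx=5.4,fy=5.4,interpolation=cv2.INTER_CUBIC))
V=W[165:275,200:270];m=(abs(V[...,0]-628)<28)&(abs(V[...,1]-26)<13)&(V[...,2]>15)&(V[...,2]<120)
for q in V[m][::4]: print(q.round(),end=' ')
print()
V=np.load('w1.npz')['W'];m=(abs(V[...,0]-628)<28)&(abs(V[...,1]-26)<13)&(V[...,2]>15)&(V[...,2]<120)
for q in V[m][::2]: print(q.round(),end=' ')
E
```

```text
[654.  16. 118.] [656.  24. 108.] [655.  22. 105.] [655.  25. 104.] [653.  14. 100.] [655.  18.  99.] [654.  34. 103.] [655.  18.  97.] [627.  24. 106.] [655.  22.  96.] [630.  26. 104.] [656.  28.  96.] [630.  26. 102.] [655.  33.  96.] [655.  19.  90.] [628.  27. 101.] [655.  22.  90.] [627.  25.  98.] [655.  26.  89.] [629.  28.  96.] [655.  26.  86.] [628.  27.  94.] [655.  23.  83.] [630.  28.  92.] [656.  32.  85.] [655.  19.  79.] [628.  26.  89.] [655.  22.  78.] [631.  26.  86.] [655.  29.  79.] [654.  14.  72.] [654.  28.  76.] [632.  25.  81.] [656.  33.  76.] [655.  20.  70.] [627.  29.  82.] [653.  15.  66.] [656.  37.  73.] [655.  19.  65.] [626.  27.  77.] [655.  21.  64.] [626.  26.  74.] [654.  17.  60.] [627.  26.  71.] [654.  25.  61.] [631.  26.  68.] [656.  23.  57.] [630.  28.  67.] [654.  28.  58.] [654.  15.  52.] [656.  30.  56.] [654.  18.  51.] [626.  28.  63.] [655.  27.  52.] [654.  15.  47.] [656.  37.  55.] [653.  20.  47.] [626.  28.  59.] [655.  25.  47.] [626.  27.  56.] [656.  27.  45.] [627.  29.  54.] [655.  28.  44.] [654.  15.  38.] [655.  35.  
[... 223 characters left out ...]
.] [636.  24.  33.] [656.  31.  29.] [653.  14.  21.] [620.  30.  38.] [655.  25.  23.] [637.  26.  29.] [618.  29.  36.] [654.  20.  18.] [623.  29.  32.] [656.  28.  20.] [638.  25.  24.] [626.  28.  28.] [655.  33.  20.] [630.  30.  26.] [621.  28.  28.] [654.  31.  17.] [620.  30.  27.] [622.  31.  24.] 
[630.  28.  27.] [631.  25.  29.] [629.  28.  28.] [629.  25.  27.] [628.  26.  30.] [626.  29.  26.] [626.  26.  29.] [624.  29.  27.] [625.  26.  28.] [623.  29.  28.] [623.  26.  29.] [630.  27.  61.] [629.  25.  59.] [628.  29.  59.] [630.  26.  67.] [621.  31.  39.] [630.  27.  71.] [630.  25.  72.] [629.  29.  73.] [630.  26.  78.] [622.  30.  52.] [630.  27.  81.] [630.  25.  81.]
```

View pics/crop3.png

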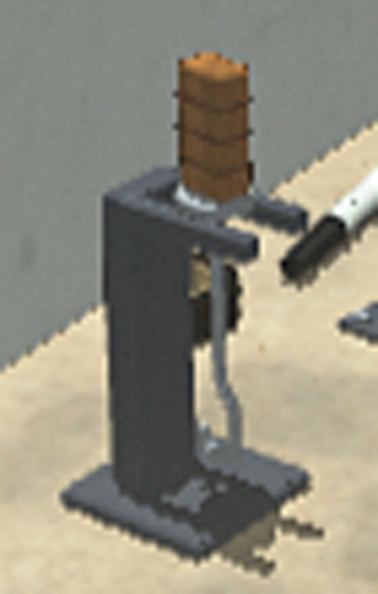

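Wire drops on the robot side (620,30) and the tip rises at (638,25), so tool +x is world yaw about -16°. The stand's open end faces -x. Now I'll look into the tubes from above.

Emit:
jog_arm(plan=[-0.03,-0.02,-0.01,0,0,0,-0.06,-0.04,-0.02,0,0,0,-0.09,-0.06,-0.03,0,0,0,-0.12,-0.08,-0.04,0,0,0,-0.15,-0.1,-0.05,0,0,0,-0.18,-0.12,-0.06,0,0,0,-0.21,-0.14,-0.06,0,0,0,-0.23,-0.155,-0.06,0,0,0,-0.23,-0.155,-0.06,0,0,0,-0.23,-0.155,-0.06,0,0,0,-0.23,-0.155,-0.06,0,0,0])

```text
clock: 3.3
eef_pos: [428.9, -133.7, 240.6]
eef_rot: [3.142, -0.0, -0.0]
wrist_force: [0.2, -0.7, 0.6]
finger_gap: 94.0
finger_force: 0.0
```

```bash
python3 - <<'E'
from h import *
p,d,c=shot('wrist','w2'); print(c['origin'],manip.read_state()['eef_pos'])
W=world(d,c); 
for lo,hi in((105,116),(50,62),(22,34)):
    m=((W[...,2]>lo)&(W[...,2]<hi)&(W[...,0]>420)&(W[...,0]<665)&(abs(W[...,1]+145)<75)).astype(np.uint8)
    cv2.imwrite(f'm{lo}.png',m*255)
    n,l,s,ce=cv2.connectedComponentsWithStats(m)
    for i in range(1,n):
        if s[i,4]>25:
            q=W[l==i]; print(lo,s[i],q.mean(0).round(1),cv2.minAreaRect(q[:,:2].astype(np.float32)),cv2.minEnclosingCircle(q[:,:2].astype(np.float32)))
E
```

```text
[ 505.14628884 -133.18987693  420.78955495] [ 428.96116593 -133.59239104  240.44132582]
105 [270   0  83  43 610] [ 593.1 -159.6  110.1] ((597.84716796875, -160.4979705810547), (33.884071350097656, 71.39163208007812), 0.5406652688980103) ((613.6879272460938, -160.35687255859375), 35.70452880859375)
105 [ 256   44   80   83 1053] [ 546.8 -148.3  110.3] ((543.3252563476562, -147.46469116210938), (72.18505859375, 71.00572204589844), 88.06184387207031) ((543.2571411132812, -147.44796752929688), 36.6280403137207)
105 [243 128  76  76 895] [ 468.8 -134.9  110.3] ((469.84429931640625, -133.97476196289062), (71.46831512451172, 72.16515350341797), 45.822383880615234) ((469.87054443359375, -133.92018127441406), 36.47536087036133)
50 [332   0   8  26  66] [ 624.8 -191.2   55.8] ((623.2774658203125, -191.06552124023438), (25.638856887817383, 3.281785249710083), 10.497761726379395) ((622.9784545898438, -189.45208740234375), 12.81952953338623)
50 [264  59  61  46 199] [ 564.9 -154.7   56.1] ((558.3251953125, -152.4853973388672), (65.62368774414062, 34.37098693847656), 71.03946685791016) ((544.1867
[... 1281 characters left out ...]
127929688, -147.60704040527344), 32.774322509765625)
22 [ 271   76   41   43 1271] [ 541.  -145.9   29.2] ((541.2863159179688, -146.29534912109375), (47.031795501708984, 47.14500427246094), 89.61277770996094) ((541.7280883789062, -146.27285766601562), 24.62847137451172)
22 [ 260  138   40   40 1121] [ 472.  -132.3   29.1] ((471.2425537109375, -132.66009521484375), (47.89474868774414, 46.98855209350586), 89.44058227539062) ((471.0230407714844, -132.49398803710938), 24.31580924987793)
22 [254 159  55  28 120] [ 446.6 -134.5   28.2] ((452.72137451171875, -134.8871307373047), (31.883045196533203, 65.78596496582031), 2.932178258895874) ((467.9591979980469, -134.10665893554688), 32.90018844604492)
```

View pics/w2.png

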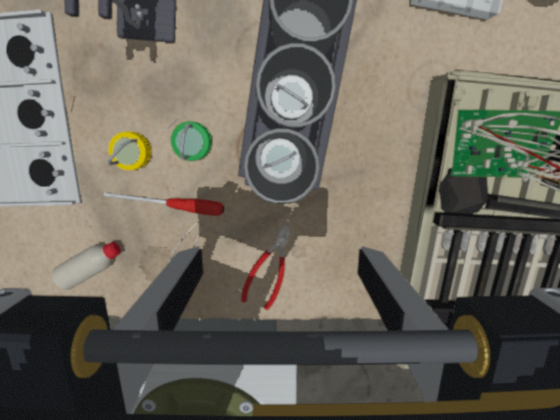

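Near cell's loop is at (280,160), middle cell's at (293,96); the tube at the top is empty. Measured loops: A (471.1,-132.7) with cell x at 23.7°, B (541.3,-146.6) with cell x at -32.9°. Now the plate.

Emit:
jog_arm(plan=[0.0,0.035,0,0,0,0,0,0.08,0,0,0,0,0,0.125,0,0,0,0,0.01,0.17,0,0,0,0,0.01,0.215,0,0,0,0,0.02,0.26,0,0,0,0,0.02,0.305,0,0,0,0,0.02,0.34,0,0,0,0,0.02,0.34,0,0,0,0,0.02,0.34,0,0,0,0,0.02,0.34,0,0,0,0])

```text
clock: 4.45
eef_pos: [448.6, 205.6, 240.3]
eef_rot: [3.141, 0.0, -0.001]
wrist_force: [0.4, -0.3, 0.2]
finger_gap: 93.9
finger_force: 0.0
```

```bash
python3 - <<'E'
from h import *
p,d,c=shot('wrist','w3'); print(c['origin'],manip.read_state()['eef_pos'])
W=world(d,c)
roi=(W[...,0]>395)&(W[...,0]<655)&(W[...,1]>110)&(W[...,1]<300)
m=(roi&(p.max(2)<60)&(W[...,2]<10)).astype(np.uint8)
n,l,s,ce=cv2.connectedComponentsWithStats(m)
for i in range(1,n):
    if s[i,4]>300: print('disc',s[i],plane(*ce[i],6,c).round(1))
m=(roi&(W[...,2]>17)&(W[...,2]<24)).astype(np.uint8)
n,l,s,ce=cv2.connectedComponentsWithStats(m)
for i in range(1,n):
    if s[i,4]>8: print('pin',s[i],np.median(W[l==i],0).round(1),plane(*ce[i],20,c).round(1))
m=roi&(W[...,2]>3.5)&(W[...,2]<25)
print(cv2.minAreaRect(W[m][:,:2].astype(np.float32)))
m=roi&(W[...,2]>12)&(W[...,2]<16.5); 
cv2.imwrite('pics/crop4.png',cv2.resize(p[40:270,150:400][...,::-1],None,fx=2.5,fy=2.5))
E
```

```text
[524.88170775 206.04524991 420.48998869] [448.62483085 205.30313458 240.44892098]
disc [282  47  30  31 709] [602.8 185.7   6. ]
disc [284 113  27  28 621] [527.8 184.6   6. ]
disc [284 173  28  28 583] [451.7 183.4   6. ]
pin [306  33   7   9  45] [626.8 172.7  20.6] [626.9 172.5  20. ]
pin [318  56   7   8  44] [603.2 158.4  20.7] [603.1 158.1  20. ]
pin [306  78   7   8  44] [578.8 171.9  20.8] [578.8 171.8  20. ]
pin [306 102   7   8  39] [551.4 171.5  20.7] [551.8 171.5  20. ]
pin [318 124   6   6  29] [528.2 157.3  21. ] [527.9 156.9  20. ]
pin [306 144   6   6  32] [503.9 171.   21.1] [503.8 170.9  20. ]
pin [306 165   6   7  34] [477.5 170.4  20.5] [477.2 170.4  20. ]
pin [317 184   6   7  35] [453.5 156.6  20.8] [453.3 156.1  20. ]
pin [306 203   6   7  31] [429.  170.   20.8] [429.  169.6  20. ]
((527.37451171875, 196.06951904296875), (235.51768493652344, 167.06507873535156), 1.1469333171844482)
```

View pics/crop4.png

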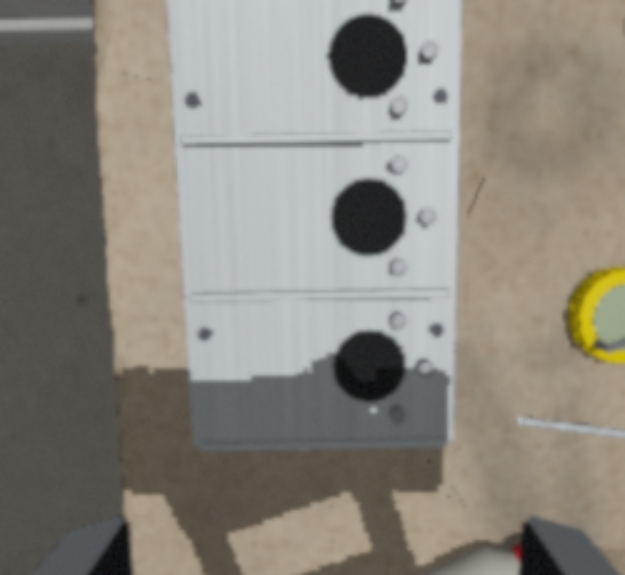

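Plate disc centres and pins agree: nests at n1 (452.8,184), n2 (527.5,185.1), n3 (602.6,186.1). Now go over the hook handle.

Emit:
jog_arm(plan=[0.02,-0.02,0,0,0,-2,0.05,-0.05,0,0,0,-5,0.08,-0.08,0,0,0,-8,0.11,-0.11,0,0,0,-11,0.14,-0.14,0,0,0,-14,0.17,-0.17,0,0,0,-16,0.1795,-0.179,0,0,0,-16,0.1795,-0.179,0,0,0,-16,0.1795,-0.179,0,0,0,-16,0.1795,-0.179,-0.02,0,0,-16,0.1795,-0.179,-0.045,0,0,-16,0.1795,-0.179,-0.07,0,0,-16,0.1795,-0.179,-0.085,0,0,-16,0.1795,-0.179,-0.096,0,0,-16,0.1795,-0.179,-0.096,0,0,-16,0.1795,-0.179,-0.096,0,0,-16])

```text
clock: 6.1
eef_pos: [628.3, 27.2, 145.4]
eef_rot: [-3.141, -0.001, -0.279]
wrist_force: [-0.4, 0.3, 0.1]
finger_gap: 94.2
finger_force: 0.0
```

Emit:
jog_arm(plan=[0,0,0,0,0,0,0,0,0,0,0,0,0,0,0,0,0,0,0,0,0,0,0,0,0,0,0,0,0,0,0,0,0,0,0,0,0,0,0,0,0,0,0,0,0,0,0,0], claw=0.008, force=45)

```text
clock: 6.9
eef_pos: [628.0, 27.1, 144.4]
eef_rot: [3.142, 0.0, -0.28]
wrist_force: [-0.2, -0.1, 0.1]
finger_gap: 33.7
finger_force: 0.0
```

Emit:
jog_arm(plan=[0,0,0,0,0,0,0,0,0,0,0,0,0,0,0,0,0,0,0,0,0,0,0,0,0,0,0,0,0,0,0,0,0.003,0,0,0,0,0,0.006,0,0,0,0,0,0.008,0,0,0,0,0,0.008,0,0,0,0,0,0.008,0,0,0])

```text
clock: 7.9
eef_pos: [628.0, 27.1, 152.4]
eef_rot: [-3.142, -0.0, -0.28]
wrist_force: [0.7, 0.3, -1.0]
finger_gap: 15.9
finger_force: 45.0
```

Emit:
jog_arm(plan=[-0.01,0.001,0,0,0,0,-0.025,0.0025,0,0,0,0,-0.04,0.004,0,0,0,0,-0.055,0.006,0,0,0,0,-0.07,0.0075,0,0,0,0,-0.075,0.008,0.02,0,0,0,-0.075,0.008,0.05,0,0,0,-0.075,0.008,0.08,0,0,0,-0.08,0,0.1,0,0,6,-0.095,-0.025,0.105,0,0,12,-0.11,-0.05,0.105,0,0,18,-0.125,-0.08,0.105,0,0,24,-0.14,-0.11,0.105,0,0,30,-0.155,-0.14,0.105,0,0,35,-0.165,-0.155,0.105,0,0,38,-0.1725,-0.1665,0.105,0,0,39.7,-0.1725,-0.1665,0.105,0,0,39.7,-0.1725,-0.1665,0.105,0,0,39.7,-0.1725,-0.1665,0.105,0,0,39.7,-0.1725,-0.1665,0.105,0,0,39.7])

```text
clock: 9.9
eef_pos: [455.8, -138.9, 257.4]
eef_rot: [-3.141, 0.0, 0.414]
wrist_force: [0.1, 0.6, -1.1]
finger_gap: 16.1
finger_force: 45.0
```

```bash
python3 - <<'E'
from h import *
s=manip.read_state();print(s['eef_pos'],s['eef_rot'],s['finger_gap'])
p,d,c=shot('wrist','w4');W=world(d,c);t=s['eef_pos']
m=(np.hypot(W[...,0]-t[0],W[...,1]-t[1])<25)&(W[...,2]>122)&(W[...,2]<t[2]-20)
a=s['eef_rot'][2];ax=np.array([np.cos(a),np.sin(a)]);ay=np.array([-ax[1],ax[0]])
q=W[m];r=q[:,:2]-t[:2];o=np.c_[r@ax,r@ay,q[:,2]-t[2]]
for lo in range(-130,-20,8):
    k=(o[:,2]>=lo)&(o[:,2]<lo+8)
    if k.sum(): print(lo,k.sum(),np.median(o[k],0).round(1),o[k].min(0).round(1),o[k].max(0).round(1))
E
```

```text
[ 455.78041412 -138.87907551  257.36349968] [-3.14144531e+00  7.89867255e-05  4.13654894e-01] 16.086305512137564
-122 85 [   0.6    0.7 -116.8] [  -6.8   -1.2 -119.3] [  11.9    3.6 -114.7]
-114 25 [  11.     1.7 -109.2] [   8.8   -1.1 -112.5] [  12.8    3.5 -107.8]
-90 6 [  2.7   1.2 -84. ] [  1.7  -1.  -84.5] [  3.1   3.3 -82.7]
-82 16 [  2.5   0.7 -78.2] [  1.6  -1.  -81.8] [  3.    3.3 -74.3]
-74 20 [  2.6   1.5 -68.8] [  1.9  -0.9 -73.8] [  3.1   3.2 -66. ]
-66 15 [  2.7   0.7 -60.4] [  1.9  -0.8 -63.5] [  3.3   3.1 -58.2]
-58 13 [  2.6   1.5 -54.9] [  2.   -0.8 -57.8] [  2.9   3.1 -52.7]
```

View pics/w4.png

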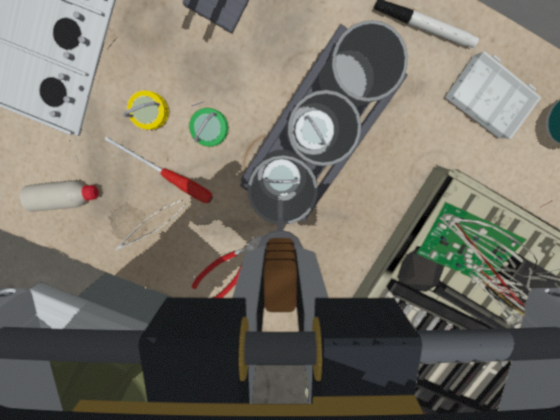

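```bash
cat >> h.py <<'E'
def loops(W,lo=52,hi=62,xr=(420,640),yr=(-200,-80)):
    m=((W[...,2]>lo)&(W[...,2]<hi)&(W[...,0]>xr[0])&(W[...,0]<xr[1])&(W[...,1]>yr[0])&(W[...,1]<yr[1])).astype(np.uint8)
    n,l,s,ce=cv2.connectedComponentsWithStats(m)
    for i in range(1,n):
        q=W[l==i]
        if s[i,4]>25: print('loop',s[i,4],q.mean(0).round(1),[np.round(e,1) for e in cv2.minAreaRect(q[:,:2].astype(np.float32))])
E
python3 - <<'E'
from h import *
loops(np.load('w4.npz')['W'])
E
```

```text
loop 81 [ 624.8 -190.6   57.2] [array([ 621.4, -190.1]), array([36.6,  6.1]), np.float64(8.1)]
loop 33 [ 593.7 -133.6   56.8] [array([ 594.6, -133.2]), array([22.8,  2.2]), np.float64(40.5)]
loop 122 [ 555.7 -168.1   56.9] [array([ 552.6, -163.7]), array([64.6, 28.5]), np.float64(28.5)]
loop 100 [ 541.5 -146.2   57.3] [array([ 541.7, -146.2]), array([34.3,  4.2]), np.float64(58.6)]
loop 64 [ 442.3 -121.8   57.4] [array([ 445.6, -118.9]), array([46.1,  9.6]), np.float64(57.9)]
loop 85 [ 471.  -132.6   57.6] [array([ 470.9, -132.1]), array([ 4. , 32.6]), np.float64(24.1)]
loop 60 [ 454.8 -160.4   57.2] [array([ 456.9, -160.5]), array([ 7.1, 40.4]), np.float64(64.7)]
```

Emit:
jog_arm(plan=[0,-0.0016,0,0,0,0.2,0,-0.0016,-0.01,0,0,0.2,0,-0.0016,-0.025,0,0,0.2,0,-0.0016,-0.04,0,0,0.2,0,-0.0016,-0.055,0,0,0.2,0,-0.0016,-0.067,0,0,0.2,0,-0.0016,-0.078,0,0,0.2,0,-0.0016,-0.088,0,0,0.2,0,-0.0016,-0.095,0,0,0.2,0,-0.0016,-0.1,0,0,0.2,0,-0.0016,-0.1,0,0,0.2,0,-0.0016,-0.1,0,0,0.2])

```text
clock: 11.15
eef_pos: [455.6, -141.1, 157.7]
eef_rot: [3.141, -0.0, 0.417]
wrist_force: [-0.3, 0.6, -0.4]
finger_gap: 15.5
finger_force: 45.0
```

```bash
python3 - <<'E'
from h import *
s=manip.read_state();print(s['eef_pos'],s['wrist_force'])
p,d,c=shot('wrist','w5');loops(world(d,c),hi=66)
cv2.imwrite('pics/crop5.png',cv2.resize(p[80:280,180:380][...,::-1],None,fx=3,fy=3))
E
```

```text
[ 455.64564503 -141.08198859  157.72995175] [-0.32314362  0.55630352 -0.35251538]
loop 34 [ 637.4 -134.3   60.3] [array([ 636.7, -133.6]), array([0.9, 9.2]), np.float64(49.9)]
loop 307 [ 625.5 -190.    59.3] [array([ 621.8, -189.6]), array([37.7,  6.8]), np.float64(9.3)]
loop 104 [ 597.  -131.2   59.2] [array([ 597.4, -131. ]), array([25.9,  3.1]), np.float64(36.9)]
loop 507 [ 554.  -164.1   59.3] [array([ 548. , -155.2]), array([66.1, 48.7]), np.float64(27.6)]
loop 180 [ 541.7 -145.9   57.4] [array([ 541.5, -146.3]), array([34.5,  4. ]), np.float64(58.5)]
loop 65 [ 501.1 -121.2   59.1] [array([ 500.5, -123.1]), array([ 7.5, 43.8]), np.float64(19.0)]
loop 173 [ 462.9 -163.5   59.2] [array([ 467.2, -162.2]), array([ 9.8, 45.3]), np.float64(84.7)]
loop 160 [ 442.7 -119.4   59. ] [array([ 446.4, -117.1]), array([44.1,  8.5]), np.float64(53.8)]
loop 152 [ 470.9 -132.1   57.5] [array([ 470.9, -132.6]), array([ 3.9, 34.6]), np.float64(23.7)]
```

View pics/crop5.png

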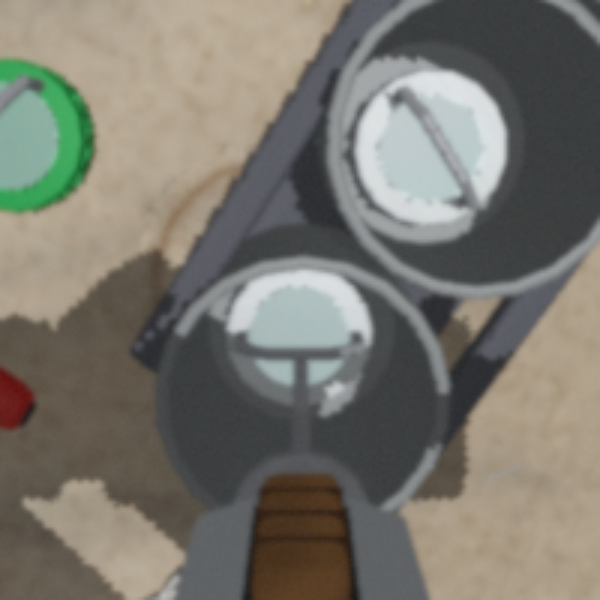

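The hook is down in the tube, centred on the bar at crop (300,352), with the tip just short of it. Advance under the bar and lift.

Emit:
jog_arm(plan=[0.003,0.0013,0,0,0,0,0.006,0.0027,0,0,0,0,0.009,0.004,0,0,0,0,0.012,0.0055,0,0,0,0,0.0155,0.007,0,0,0,0,0.0155,0.007,0,0,0,0,0.0155,0.007,0.004,0,0,0,0.0155,0.007,0.008,0,0,0,0.0155,0.007,0.011,0,0,0,0.0155,0.007,0.013,0,0,0,0.0155,0.007,0.015,0,0,0,0.0155,0.007,0.017,0,0,0,0.0155,0.007,0.02,0,0,0,0.0155,0.007,0.023,0,0,0,0.0155,0.007,0.026,0,0,0,0.0155,0.007,0.03,0,0,0,0.0155,0.007,0.03,0,0,0,0.0155,0.007,0.03,0,0,0,0.0155,0.007,0.03,0,0,0])

```text
clock: 13.1
eef_pos: [470.9, -134.0, 187.3]
eef_rot: [-3.141, 0.0, 0.417]
wrist_force: [-1.1, -0.3, -3.0]
finger_gap: 15.8
finger_force: 45.0
```

Emit:
jog_arm(plan=[0,0,0.004,0,0,0,0,0,0.01,0,0,0,0,0,0.018,0,0,0,0,0,0.026,0,0,0,0,0,0.034,0,0,0,0,0,0.042,0,0,0,0,0,0.05,0,0,0,0,0,0.058,0,0,0,0,0,0.066,0,0,0,0,0,0.074,0,0,0,0,0,0.082,0,0,0,0,0,0.09,0,0,0,0,0,0.098,0,0,0,0,0,0.106,0,0,0,0,0,0.112,0,0,0,0,0,0.116,0,0,0,0,0,0.118,0,0,0,0,0,0.118,0,0,0,0,0,0.118,0,0,0,0,0,0.118,0,0,0])

```text
clock: 15.1
eef_pos: [470.9, -134.0, 305.2]
eef_rot: [-3.141, 0.0, 0.417]
wrist_force: [-1.0, 0.8, -1.0]
finger_gap: 16.1
finger_force: 45.0
```

```bash
python3 - <<'E'
from h import *
s=manip.read_state();print(s['eef_pos'],s['wrist_force'])
p,d,c=shot('wrist','w6');W=world(d,c);print(W[(abs(W[...,2]-187)<6)&(W[...,0]>440)&(W[...,0]<500)&(W[...,1]<-100)].mean(0))
cv2.imwrite('pics/crop6.png',cv2.resize(p[60:280,180:380][...,::-1],None,fx=2.5,fy=2.5))
E
```

```text
[ 470.92395563 -134.02658865  305.19546746] [-1.02910921  0.79857879 -0.97780432]
[ 471.08985716 -132.16299406  189.24100939]
```

View pics/crop6.png

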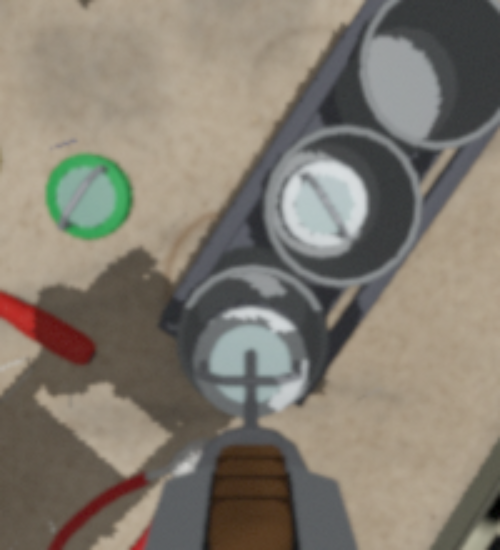

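Cell hangs on the hook (bar at z≈189, over tube 1, crop (250,380)). Carry it to the plate, turning to yaw 0.

Emit:
jog_arm(plan=[0,0.003,0,0,0,0,0,0.009,0,0,0,-1,0,0.018,0,0,0,-2,-0.001,0.03,0,0,0,-3.5,-0.002,0.045,0,0,0,-5,-0.003,0.062,0,0,0,-6.5,-0.004,0.08,0,0,0,-8,-0.005,0.1,0,0,0,-9.5,-0.006,0.12,0,0,0,-11,-0.007,0.14,0,0,0,-12.5,-0.008,0.16,0,0,0,-14,-0.009,0.18,0,0,0,-15.5,-0.01,0.2,0,0,0,-17,-0.012,0.22,0,0,0,-18.5,-0.014,0.24,0,0,0,-20,-0.016,0.26,0,0,0,-21.5,-0.0175,0.28,0,0,0,-23,-0.0183,0.297,0,0,0,-23.9,-0.0183,0.31,0,0,0,-23.9,-0.0183,0.319,0,0,0,-23.9])

```text
clock: 17.15
eef_pos: [452.5, 186.0, 305.4]
eef_rot: [-3.142, 0.0, 0.0]
wrist_force: [-0.2, 0.9, -1.6]
finger_gap: 15.7
finger_force: 45.0
```

Emit:
jog_arm(plan=[0,0.005,0,0,0,0,0,0.007,0,0,0,0,0,0.008,0,0,0,0,0,0.008,0,0,0,0,0,0.008,0,0,0,0,0,0.008,0,0,0,0,0,0.008,0,0,0,0,0,0.008,-0.005,0,0,0,0,0.008,-0.015,0,0,0,0,0.008,-0.03,0,0,0,0,0.008,-0.045,0,0,0,0,0.008,-0.06,0,0,0,0,0.008,-0.075,0,0,0,0,0.008,-0.085,0,0,0,0,0.008,-0.093,0,0,0,0,0.008,-0.097,0,0,0,0,0.008,-0.1,0,0,0,0,0.008,-0.1,0,0,0,0,0.008,-0.1,0,0,0,0,0.008,-0.1,0,0,0])

```text
clock: 19.15
eef_pos: [452.8, 193.0, 205.8]
eef_rot: [-3.141, -0.001, -0.0]
wrist_force: [0.3, -0.1, -2.4]
finger_gap: 15.9
finger_force: 45.0
```

```bash
python3 - <<'E'
from h import *
s=manip.read_state();print(s['eef_pos'],s['eef_rot'],s['wrist_force'])
p,d,c=shot('wrist','w7');W=world(d,c);t=s['eef_pos']
m=(np.hypot(W[...,0]-t[0],W[...,1]-t[1])<32)&(W[...,2]>30)&(W[...,2]<110)
q=W[m]
for lo in range(30,110,5):
    k=(q[:,2]>=lo)&(q[:,2]<lo+5)
    if k.sum(): print(lo,k.sum(),np.median(q[k],0).round(1),q[k].min(0).round(1),q[k].max(0).round(1))
cv2.imwrite('pics/crop7.png',cv2.resize(p[60:280,180:380][...,::-1],None,fx=2.5,fy=2.5))
E
```

```text
[452.8118933  193.01164995 205.80379393] [-3.14138385e+00 -5.45633723e-04 -4.28955760e-04] [ 0.32796629 -0.08069793 -2.37576355]
40 3 [475.8 188.1  43.2] [473.7 182.7  42.6] [476.  200.   43.6]
45 31 [474.7 192.4  48.6] [465.1 173.2  46. ] [477.  213.8  49.9]
50 24 [474.9 195.1  53.5] [463.3 172.3  50. ] [477.  214.6  55. ]
55 50 [471.8 189.9  58.7] [448.9 170.4  55.3] [477.3 217.5  59.8]
60 1122 [458.3 195.5  63.8] [430.  170.7  60. ] [476.7 217.6  65. ]
65 138 [456.7 190.5  65.3] [434.2 172.   65. ] [475.2 217.1  69. ]
70 9 [454.8 211.7  71.6] [454.  174.4  71. ] [455.2 214.6  74.7]
75 9 [454.6 176.7  76.3] [453.3 173.6  75.2] [455.1 215.3  79.1]
80 25 [453.8 212.   83.2] [451.5 173.9  80.1] [455.2 215.   85. ]
85 79 [454.2 193.5  88.2] [445.8 175.1  85.1] [464.6 211.9  90. ]
90 151 [453.5 194.5  92.4] [448.7 181.1  90. ] [465.2 208.7  95. ]
95 22 [463.7 194.4  96.7] [461.8 191.7  95.2] [465.7 196.3  97.7]
```

View pics/crop7.png

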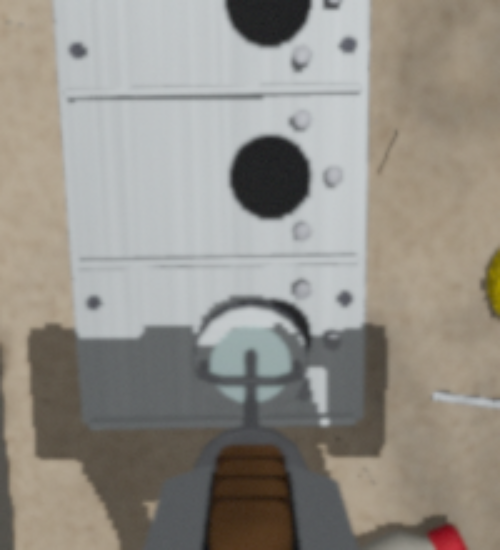

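Emit:
jog_arm(plan=[0,0,-0.005,0,0,0,0,0,-0.012,0,0,0,0,0,-0.02,0,0,0,0,0,-0.026,0,0,0,0,0,-0.03,0,0,0,0,0,-0.032,0,0,0,0,0,-0.034,0,0,0,0,0,-0.036,0,0,0,0,0,-0.038,0,0,0,0,0,-0.041,0,0,0,0,0,-0.044,0,0,0,0,0,-0.047,0,0,0,0,0,-0.047,0,0,0,0,0,-0.047,0,0,0,-0.004,0,-0.047,0,0,0,-0.008,0,-0.047,0,0,0,-0.012,0,-0.047,0,0,0,-0.016,0,-0.047,0,0,0,-0.02,0,-0.047,0,0,0,-0.022,0,-0.047,0,0,0])

```text
clock: 21.2
eef_pos: [430.3, 193.0, 158.5]
eef_rot: [-3.142, -0.0, -0.0]
wrist_force: [-0.4, -1.5, -0.6]
finger_gap: 15.7
finger_force: 45.0
```

Emit:
jog_arm(plan=[-0.001,0,0.0,0,0,0,-0.001,0,0.015,0,0,0,-0.001,0,0.035,0,0,0,-0.001,0,0.05,0,0,0,-0.001,0,0.05,0,0,0,-0.001,0,0.05,0,0,0])

```text
clock: 21.8
eef_pos: [429.6, 192.9, 207.9]
eef_rot: [3.142, 0.0, -0.0]
wrist_force: [-0.8, -0.6, -2.1]
finger_gap: 15.9
finger_force: 45.0
```

```bash
cat >> h.py <<'E'
def pucks(W,p=None,z=(26,32)):
    m=((W[...,2]>z[0])&(W[...,2]<z[1])&(W[...,0]>400)&(W[...,0]<645)&(W[...,1]>130)&(W[...,1]<285)).astype(np.uint8)
    n,l,s,ce=cv2.connectedComponentsWithStats(m)
    for i in range(1,n):
        if s[i,4]>60:
            q=W[l==i][:,:2].astype(np.float32); print('puck',s[i,4],cv2.minEnclosingCircle(q),[np.round(e,1) for e in cv2.minAreaRect(q)])
E
python3 - <<'E'
from h import *
s=manip.read_state();print(s['eef_pos'],s['eef_rot'],s['wrist_force'])
p,d,c=shot('wrist','w8');W=world(d,c);pucks(W);loops(W,50,60,(400,645),(130,285))
E
```

```text
[429.57255305 192.9018417  207.9053816 ] [ 3.14152080e+00  1.87648633e-04 -4.05654694e-04] [-0.83296026 -0.59248859 -2.10955271]
puck 1217 ((453.1940612792969, 193.95401000976562), 24.027503967285156) [array([453.3, 193.9]), array([46.5, 46.7]), np.float64(89.6)]
loop 133 [453.1 193.8  56.7] [array([453. , 193.9]), array([37.1,  3.7]), np.float64(89.9)]
```

Emit:
jog_arm(plan=[0.008,0.013,0,0,0,0,0.016,0.026,0,0,0,0,0.023,0.038,0,0,0,0,0.023,0.038,-0.015,0,0,0,0.023,0.038,-0.04,0,0,0,0.023,0.038,-0.06,0,0,0,0.023,0.038,-0.071,0,0,0,0.023,0.038,-0.071,0,0,0,0.023,0.034,-0.071,0,0,0,0.023,0.03,-0.071,0,0,0,0.023,0.0275,-0.071,0,0,0,0.023,0.0255,-0.071,0,0,0,0.023,0.0235,-0.071,0,0,0,0.023,0.022,-0.071,0,0,0,0.023,0.0205,-0.071,0,0,0,0.023,0.019,-0.071,0,0,0,0.023,0.0175,-0.071,0,0,0,0.023,0.0175,-0.071,0,0,0])

```text
clock: 23.65
eef_pos: [452.7, 210.3, 137.4]
eef_rot: [3.141, 0.0, -0.0]
wrist_force: [0.2, 0.2, 0.8]
finger_gap: 16.0
finger_force: 45.0
```

```bash
python3 - <<'E'
from h import *
s=manip.read_state();print(s['eef_pos'],s['eef_rot'],s['wrist_force'])
p,d,c=shot('wrist','w9');W=world(d,c);pucks(W);loops(W,50,60,(400,645),(130,285))
E
```

```text
[452.67763205 210.30337734 137.42744486] [ 3.14148713e+00  3.85735043e-05 -4.50140380e-04] [0.20653989 0.16227046 0.83752747]
puck 1708 ((452.5894470214844, 184.88064575195312), 24.033748626708984) [array([452.7, 185.2]), array([46.5, 47.5]), np.float64(78.7)]
loop 208 [453.1 185.4  56.8] [array([452.9, 184.7]), array([ 4.2, 38.2]), np.float64(0.1)]
```

Emit:
jog_arm(plan=[0,-0.0005,0,0,0,0,0,-0.001,0,0,0,0,0,-0.001,0,0,0,0])

```text
clock: 24.0
eef_pos: [452.7, 209.4, 137.4]
eef_rot: [3.142, 0.0, -0.0]
wrist_force: [-0.1, 1.0, -0.7]
finger_gap: 15.8
finger_force: 45.0
```

Emit:
jog_arm(plan=[0,-0.0004,0,0,0,0,0,-0.0008,0,0,0,0,0,-0.0008,0,0,0,0])

```text
clock: 24.3
eef_pos: [452.8, 208.8, 137.5]
eef_rot: [-3.141, -0.0, -0.0]
wrist_force: [0.5, 1.6, -0.8]
finger_gap: 15.6
finger_force: 45.0
```

```bash
python3 - <<'E'
from h import *
s=manip.read_state();print(s['eef_pos'],s['eef_rot'],s['wrist_force'])
p,d,c=shot('wrist','w10');W=world(d,c);pucks(W);loops(W,50,60,(400,645),(130,285))
E
```

```text
[452.77049406 208.8042107  137.50008687] [-3.14113836e+00 -2.85602963e-04 -4.38392795e-04] [ 0.54873757  1.60275231 -0.78191044]
puck 1707 ((452.7381591796875, 183.77635192871094), 23.950586318969727) [array([452.9, 183.8]), array([47.1, 46.7]), np.float64(6.8)]
loop 210 [453.2 184.3  56.8] [array([453. , 184.2]), array([38.1,  4. ]), np.float64(89.5)]
```

Emit:
jog_arm(plan=[0,-0.0004,0,0,0,0,0,-0.0008,0,0,0,0,0,-0.0008,0,0,0,0,0,-0.0008,0,0,0,0])

```text
clock: 24.75
eef_pos: [452.8, 208.3, 137.6]
eef_rot: [-3.14, -0.0, -0.0]
wrist_force: [1.3, 5.5, -1.4]
finger_gap: 15.9
finger_force: 45.0
```

Emit:
jog_arm(plan=[0,-0.0004,0,0,0,0,0,-0.0008,0,0,0,0,0,-0.0008,0,0,0,0,0,-0.0008,0,0,0,0])

```text
clock: 25.15
eef_pos: [452.8, 207.9, 137.7]
eef_rot: [-3.14, -0.001, -0.001]
wrist_force: [0.4, 7.4, -1.2]
finger_gap: 15.8
finger_force: 45.0
```

```bash
python3 - <<'E'
from h import *
s=manip.read_state();print(s['eef_pos'],s['eef_rot'],s['wrist_force'])
p,d,c=shot('wrist','w11');W=world(d,c);pucks(W);loops(W,50,60,(400,645),(130,285))
E
```

```text
[452.79790958 207.87207792 137.65703787] [-3.1396155e+00 -5.7498031e-04 -5.4757189e-04] [ 0.40598529  7.4185354  -1.17620451]
puck 1696 ((452.7509765625, 183.66287231445312), 24.047561645507812) [array([452.9, 183.6]), array([47.6, 46.6]), np.float64(43.4)]
loop 198 [453.2 184.2  57. ] [array([453.1, 183.8]), array([ 4.1, 37.3]), np.float64(0.2)]
```

Cell 1 is seated at (452.8,183.7) with a 7 N push. Retreat, rise, and go over tube 2.

Emit:
jog_arm(plan=[0,0.006,0,0,0,0,0,0.016,0,0,0,0,0,0.016,0.015,0,0,0,0,0.016,0.045,0,0,0,0,0.016,0.08,0,0,0,0,0.016,0.115,0,0,0,0.005,0,0.12,0,0,-2,0.015,-0.03,0.12,0,0,-5,0.025,-0.065,0.12,0,0,-8,0.035,-0.1,0.12,0,0,-12,0.045,-0.14,0.12,0,0,-16,0.055,-0.18,0.12,0,0,-20,0.06,-0.22,0.12,0,0,-24,0.065,-0.26,0.12,0,0,-28,0.07,-0.3,0.12,0,0,-30,0.074,-0.33,0.12,0,0,-32,0.074,-0.3465,0.12,0,0,-32,0.074,-0.3465,0.12,0,0,-32,0.074,-0.3465,0.12,0,0,-32,0.074,-0.3465,0.12,0,0,-32])

```text
clock: 27.2
eef_pos: [526.7, -138.2, 257.5]
eef_rot: [-3.142, 0.0, -0.557]
wrist_force: [-0.6, 0.2, -0.8]
finger_gap: 15.8
finger_force: 45.0
```

```bash
python3 - <<'E'
from h import *
s=manip.read_state();print(s['eef_pos'],s['eef_rot'],s['finger_gap'])
p,d,c=shot('wrist','w12');W=world(d,c);t=s['eef_pos']
loops(W,xr=(520,565),yr=(-170,-120))
m=(np.hypot(W[...,0]-t[0],W[...,1]-t[1])<25)&(W[...,2]>122)&(W[...,2]<t[2]-20)
a=s['eef_rot'][2];ax=np.array([np.cos(a),np.sin(a)]);ay=np.array([-ax[1],ax[0]])
q=W[m];r=q[:,:2]-t[:2];o=np.c_[r@ax,r@ay,q[:,2]-t[2]]
for lo in range(-130,-20,8):
    k=(o[:,2]>=lo)&(o[:,2]<lo+8)
    if k.sum()>20: print(lo,k.sum(),np.median(o[k],0).round(1),o[k].min(0).round(1),o[k].max(0).round(1))
E
```

```text
[ 526.73718375 -138.17420726  257.53053431] [-3.14154447e+00  8.53877753e-05 -5.57105263e-01] 15.793489298494144
loop 94 [ 542.3 -146.3   57.3] [array([ 542.1, -146.3]), array([33.8,  3.8]), np.float64(57.5)]
-122 84 [   0.3    0.  -116.8] [  -7.1   -1.9 -119.2] [  11.8    2.9 -114.3]
-114 25 [  10.6    1.  -109.4] [   8.5   -1.8 -113.1] [  12.5    2.8 -107.3]
```

Emit:
jog_arm(plan=[0.001,0,-0.005,0,0,0,0.001,0,-0.015,0,0,0,0.001,0,-0.028,0,0,0,0.001,0,-0.042,0,0,0,0.001,0,-0.056,0,0,0,0.001,0,-0.068,0,0,0,0.001,0,-0.08,0,0,0,0.001,0,-0.09,0,0,0,0.001,0,-0.096,0,0,0,0.001,0,-0.1,0,0,0,0.001,0,-0.1,0,0,0,0.001,0,-0.1,0,0,0])

```text
clock: 28.45
eef_pos: [527.9, -139.5, 157.8]
eef_rot: [-3.141, -0.001, -0.559]
wrist_force: [-0.2, -0.2, -0.6]
finger_gap: 15.8
finger_force: 45.0
```

```bash
python3 - <<'E'
from h import *
s=manip.read_state();print(s['eef_pos'],s['wrist_force'])
p,d,c=shot('wrist','w13');loops(world(d,c),hi=62,xr=(515,570),yr=(-175,-115))
cv2.imwrite('pics/crop8.png',cv2.resize(p[80:280,180:380][...,::-1],None,fx=3,fy=3))
E
```

```text
[ 527.8599412  -139.51097892  157.82447332] [-0.1905277  -0.18410041 -0.60412807]
loop 162 [ 542.1 -146.9   57.4] [array([ 541.9, -146.6]), array([33.7,  4. ]), np.float64(57.6)]
loop 31 [ 519.6 -168.3   57. ] [array([ 520.3, -169. ]), array([ 1.5, 17.1]), np.float64(42.6)]
loop 63 [ 527.3 -119.2   56.4] [array([ 527.1, -119.5]), array([21.1,  2.4]), np.float64(31.2)]
```

View pics/crop8.png

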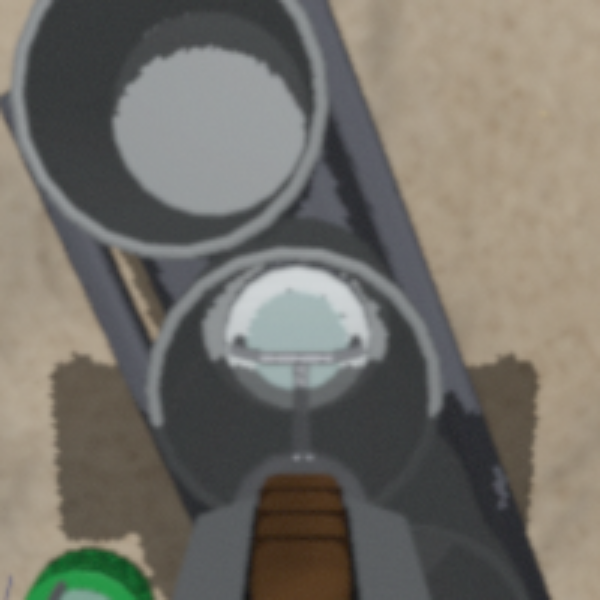

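Hook centred on bar at crop (300,358); advance and lift.

Emit:
jog_arm(plan=[0.003,-0.0018,0,0,0,0,0.006,-0.0035,0,0,0,0,0.009,-0.0052,0,0,0,0,0.012,-0.007,0,0,0,0,0.0145,-0.0083,0,0,0,0,0.0145,-0.0083,0,0,0,0,0.0145,-0.0083,0.005,0,0,0,0.0145,-0.0083,0.01,0,0,0,0.0145,-0.0083,0.013,0,0,0,0.0145,-0.0083,0.015,0,0,0,0.0145,-0.0083,0.018,0,0,0,0.0145,-0.0083,0.022,0,0,0,0.0145,-0.0083,0.028,0,0,0,0.0145,-0.0083,0.036,0,0,0,0.0145,-0.0083,0.044,0,0,0,0.0145,-0.0083,0.052,0,0,0,0.0145,-0.0083,0.06,0,0,0,0.0145,-0.0083,0.068,0,0,0,0.0145,-0.0083,0.076,0,0,0,0.0145,-0.0083,0.08,0,0,0])

```text
clock: 30.5
eef_pos: [542.4, -147.8, 238.5]
eef_rot: [-3.141, -0.001, -0.559]
wrist_force: [0.2, 0.4, -2.3]
finger_gap: 16.0
finger_force: 45.0
```

Emit:
jog_arm(plan=[0,0,0.006,0,0,0,0,0,0.014,0,0,0,0,0,0.022,0,0,0,0,0,0.03,0,0,0,0,0,0.038,0,0,0,0,0,0.046,0,0,0,0,0,0.054,0,0,0,0,0,0.061,0,0,0,0,0,0.066,0,0,0,0,0,0.068,0,0,0,0,0,0.068,0,0,0,0,0,0.068,0,0,0,0,0,0.068,0,0,0,0,0,0.068,0,0,0])

```text
clock: 31.9
eef_pos: [542.1, -147.7, 305.2]
eef_rot: [3.141, 0.0, -0.559]
wrist_force: [0.1, -0.3, -2.7]
finger_gap: 16.2
finger_force: 45.0
```

```bash
python3 - <<'E'
from h import *
s=manip.read_state();t=s['eef_pos'];print(t,s['wrist_force'])
p,d,c=shot('wrist','w14');W=world(d,c);q=W[(np.hypot(W[...,0]-t[0],W[...,1]-t[1])<27)&(W[...,2]>140)&(W[...,2]<205)]
for lo in range(140,205,5):
    k=(q[:,2]>=lo)&(q[:,2]<lo+5); print(lo,k.sum(),np.median(q[k],0).round(1) if k.sum() else '')
E
```

```text
[ 542.13084271 -147.73566679  305.18590811] [ 0.1364164  -0.2502554  -2.70198806]
140 2 [ 559.9 -158.2  142.9]
145 31 [ 561.3 -159.7  148.2]
150 27 [ 559.9 -161.3  152.8]
155 52 [ 558.9 -160.5  158.1]
160 1230 [ 545.1 -148.8  163.1]
165 26 [ 543.8 -158.1  165.4]
170 10 [ 551.6 -132.4  173.5]
175 7 [ 552.5 -132.1  178.1]
180 27 [ 550.3 -133.3  183. ]
185 90 [ 544.3 -148.9  188. ]
190 133 [ 542.3 -147.4  192.2]
195 18 [ 551.2 -153.   196.4]
200 0
```

Emit:
jog_arm(plan=[0,0.003,0,0,0,0,0,0.009,0,0,0,1,-0.001,0.018,0,0,0,3,-0.001,0.03,0,0,0,5,-0.002,0.045,0,0,0,7,-0.003,0.062,0,0,0,9,-0.004,0.08,0,0,0,11,-0.005,0.1,0,0,0,13,-0.006,0.12,0,0,0,15,-0.007,0.14,0,0,0,17,-0.008,0.16,0,0,0,19,-0.009,0.18,0,0,0,21,-0.01,0.2,0,0,0,23,-0.011,0.22,0,0,0,25,-0.012,0.24,0,0,0,27,-0.013,0.26,0,0,0,29,-0.014,0.28,0,0,0,31,-0.015,0.3,0,0,0,32,-0.015,0.317,0,0,0,32,-0.015,0.33,0,0,0,32])

```text
clock: 33.95
eef_pos: [526.5, 184.2, 305.5]
eef_rot: [-3.141, -0.0, 0.002]
wrist_force: [-0.0, 0.1, -2.2]
finger_gap: 16.0
finger_force: 45.0
```

Emit:
jog_arm(plan=[0,0.007,0,0,0,0,0,0.01,0,0,0,0,0,0.0115,0,0,0,0,0,0.012,0,0,0,0,0,0.012,0,0,0,0,0,0.012,0,0,0,0,0,0.012,0,0,0,0,0,0.012,-0.005,0,0,0,0,0.012,-0.015,0,0,0,0,0.012,-0.03,0,0,0,0,0.012,-0.045,0,0,0,0,0.012,-0.06,0,0,0,0,0.012,-0.075,0,0,0,0,0.012,-0.085,0,0,0,0,0.012,-0.093,0,0,0,0,0.012,-0.097,0,0,0,0,0.012,-0.1,0,0,0,0,0.012,-0.1,0,0,0,0,0.012,-0.1,0,0,0,0,0.012,-0.1,0,0,0])

```text
clock: 35.95
eef_pos: [527.3, 194.3, 205.9]
eef_rot: [-3.141, -0.001, -0.0]
wrist_force: [0.2, 1.0, -2.1]
finger_gap: 15.6
finger_force: 45.0
```

```bash
python3 - <<'E'
from h import *
s=manip.read_state();print(s['eef_pos'],s['eef_rot'],s['wrist_force'])
p,d,c=shot('wrist','w15');W=world(d,c)
pucks(W,z=(60,67)); pucks(W)
E
```

```text
[527.3256947  194.31669688 205.86496853] [-3.14138792e+00 -6.75800197e-04 -3.98650839e-04] [ 0.23546445  1.00597046 -2.13463487]
puck 1089 ((526.7217407226562, 195.41903686523438), 23.93275260925293) [array([529.6, 193.6]), array([47. , 41.1]), np.float64(56.1)]
puck 164 ((511.83843994140625, 208.35667419433594), 12.502097129821777) [array([512. , 208.3]), array([22. , 12.1]), np.float64(76.3)]
```

Emit:
jog_arm(plan=[0,0,-0.005,0,0,0,0,0,-0.012,0,0,0,0,0,-0.02,0,0,0,0,0,-0.026,0,0,0,0,0,-0.03,0,0,0,0,0,-0.032,0,0,0,0,0,-0.034,0,0,0,0,0,-0.036,0,0,0,0,0,-0.038,0,0,0,0,0,-0.041,0,0,0,0,0,-0.044,0,0,0,0,0,-0.047,0,0,0,0,0,-0.047,0,0,0,0,0,-0.047,0,0,0,-0.004,0,-0.047,0,0,0,-0.008,0,-0.047,0,0,0,-0.012,0,-0.047,0,0,0,-0.016,0,-0.047,0,0,0,-0.02,0,-0.047,0,0,0,-0.022,0,-0.047,0,0,0])

```text
clock: 38.0
eef_pos: [504.8, 194.3, 158.5]
eef_rot: [-3.142, -0.0, -0.0]
wrist_force: [-0.2, 0.3, -0.7]
finger_gap: 15.8
finger_force: 45.0
```

Emit:
jog_arm(plan=[-0.001,0,0.0,0,0,0,-0.001,0,0.015,0,0,0,-0.001,0,0.035,0,0,0,-0.001,0,0.05,0,0,0,-0.001,0,0.05,0,0,0,-0.001,0,0.05,0,0,0])

```text
clock: 38.6
eef_pos: [504.1, 194.2, 207.9]
eef_rot: [3.142, 0.0, -0.0]
wrist_force: [0.4, -0.9, -0.8]
finger_gap: 15.6
finger_force: 45.0
```

```bash
python3 - <<'E'
from h import *
s=manip.read_state();print(s['eef_pos'],s['eef_rot'],s['wrist_force'])
p,d,c=shot('wrist','w16');W=world(d,c);pucks(W);loops(W,50,60,(400,645),(130,285))
E
```

```text
[504.0844431  194.21827478 207.89529573] [ 3.14155344e+00  1.96114453e-04 -4.52856630e-04] [ 0.40776311 -0.94049936 -0.80298785]
puck 1216 ((526.4812622070312, 195.2065887451172), 23.925357818603516) [array([526.8, 195.2]), array([46.6, 46.7]), np.float64(89.4)]
puck 341 ((461.46514892578125, 176.18692016601562), 20.705867767333984) [array([463.8, 174.2]), array([41.3, 18.1]), np.float64(49.5)]
loop 134 [526.6 195.4  56.8] [array([526.6, 195.7]), array([38.2,  3.7]), np.float64(89.8)]
```

Emit:
jog_arm(plan=[0.008,0.013,0,0,0,0,0.016,0.026,0,0,0,0,0.023,0.038,0,0,0,0,0.023,0.038,-0.015,0,0,0,0.023,0.038,-0.04,0,0,0,0.023,0.038,-0.06,0,0,0,0.023,0.038,-0.071,0,0,0,0.023,0.038,-0.071,0,0,0,0.023,0.034,-0.071,0,0,0,0.023,0.03,-0.071,0,0,0,0.023,0.0275,-0.071,0,0,0,0.023,0.0255,-0.071,0,0,0,0.023,0.0235,-0.071,0,0,0,0.023,0.022,-0.071,0,0,0,0.023,0.0205,-0.071,0,0,0,0.023,0.019,-0.071,0,0,0,0.023,0.0178,-0.071,0,0,0,0.023,0.0168,-0.071,0,0,0,0.023,0.016,-0.071,0,0,0,0.023,0.0155,-0.071,0,0,0])

```text
clock: 40.65
eef_pos: [527.9, 210.6, 137.9]
eef_rot: [-3.139, -0.002, -0.0]
wrist_force: [4.2, 8.3, -1.3]
finger_gap: 15.7
finger_force: 45.0
```

Emit:
jog_arm(plan=[0,-0.0004,0,0,0,0,0,-0.0006,0,0,0,0,0,-0.0006,0,0,0,0,0,-0.0006,0,0,0,0])

```text
clock: 41.05
eef_pos: [528.0, 210.2, 138.0]
eef_rot: [-3.139, -0.003, -0.0]
wrist_force: [4.6, 8.2, -1.3]
finger_gap: 15.9
finger_force: 45.0
```

```bash
python3 - <<'E'
from h import *
s=manip.read_state();print(s['eef_pos'],s['eef_rot'],s['wrist_force'])
p,d,c=shot('wrist','w17');W=world(d,c);pucks(W);loops(W,50,60,(400,645),(130,285))
E
```

```text
[528.0099599  210.23676022 137.96582476] [-3.13902588e+00 -2.81743219e-03 -3.44099429e-04] [ 4.60641084  8.19243933 -1.31408505]
puck 1684 ((526.8374633789062, 185.9752197265625), 23.95336151123047) [array([527.3, 185.8]), array([47.4, 46.2]), np.float64(55.8)]
puck 129 ((460.3115234375, 166.6807861328125), 14.518318176269531) [array([460.9, 165.1]), array([28.9,  6.9]), np.float64(18.7)]
loop 195 [527.2 186.3  57. ] [array([526.8, 186.2]), array([37.5,  4.3]), np.float64(86.0)]
```

Emit:
jog_arm(plan=[0,0.002,0,0,0,0,0,0.006,0,0,0,0,-0.004,0.006,0,0,0,0,-0.004,0.006,0,0,0,0,-0.004,0.004,0,0,0,0,-0.004,0.0025,0,0,0,0,-0.004,0.0015,0,0,0,0,-0.004,0.001,0,0,0,0,-0.004,0.0005,0,0,0,0,-0.004,0,0,0,0,0,-0.004,0,0,0,0,0])

```text
clock: 42.2
eef_pos: [524.0, 210.0, 138.0]
eef_rot: [-3.139, -0.003, -0.001]
wrist_force: [3.3, 6.0, -0.9]
finger_gap: 15.7
finger_force: 45.0
```

```bash
python3 - <<'E'
from h import *
s=manip.read_state();print(s['eef_pos'],s['eef_rot'],s['wrist_force'])
p,d,c=shot('wrist','w18');W=world(d,c);pucks(W);loops(W,50,60,(400,645),(130,285))
E
```

```text
[523.95337802 209.98474195 138.0446599 ] [-3.13924734e+00 -2.53568472e-03 -5.73473799e-04] [ 3.27494601  5.98203519 -0.86205086]
puck 1716 ((527.0308227539062, 185.90379333496094), 24.094074249267578) [array([527.4, 186. ]), array([46.4, 47.1]), np.float64(72.3)]
puck 153 ((460.2806701660156, 167.15757751464844), 14.989357948303223) [array([460.7, 165.7]), array([29.7,  7.7]), np.float64(17.3)]
loop 192 [527.4 186.5  56.7] [array([527.1, 185.5]), array([38.4,  4.3]), np.float64(84.6)]
```

Emit:
jog_arm(plan=[0,0.004,0,0,0,0,0,0.016,0,0,0,0,0,0.02,0.02,0,0,0,0,0.02,0.06,0,0,0,-0.02,0.01,0.1,0,0,0,-0.05,0,0.11,0,0,0,-0.075,-0.005,0.11,0,0,0,-0.075,-0.005,0.11,0,0,0,-0.075,-0.005,0.11,0,0,0,-0.075,-0.005,0.11,0,0,0])

```text
clock: 43.25
eef_pos: [448.7, 204.4, 247.2]
eef_rot: [3.141, 0.0, -0.0]
wrist_force: [-0.3, -0.1, -0.8]
finger_gap: 15.4
finger_force: 45.0
```

```bash
python3 - <<'E'
from h import *
s=manip.read_state();print(s['eef_pos'],s['eef_rot'],s['wrist_force'])
p,d,c=shot('wrist','w19');W=world(d,c);pucks(W);loops(W,50,60,(400,645),(130,285))
m=((W[...,0]>400)&(W[...,0]<645)&(W[...,1]>140)&(W[...,1]<185)&(W[...,2]>17)&(W[...,2]<24)).astype(np.uint8)
n,l,s,ce=cv2.connectedComponentsWithStats(m)
for i in range(1,n):
    if s[i,4]>8: print('pin',s[i],np.median(W[l==i],0).round(1),plane(*ce[i],20,c).round(1))
cv2.imwrite('pics/crop9.png',cv2.resize(p[40:270,200:380][...,::-1],None,fx=3.3,fy=2.6*3.3/2.6)[:600])
E
```

```text
[448.68099428 204.44977795 247.17299815] [ 3.14126462e+00  4.44506914e-04 -3.40259844e-04] [-0.28493522 -0.13874022 -0.81117273]
puck 1097 ((526.7924194335938, 186.1431427001953), 23.931055068969727) [array([527.1, 186. ]), array([46.3, 46.4]), np.float64(29.0)]
puck 963 ((452.8123779296875, 184.01373291015625), 23.964588165283203) [array([452.8, 183.9]), array([47.2, 46.5]), np.float64(46.1)]
loop 116 [527.6 185.9  56.7] [array([527.5, 185.4]), array([36.7,  4. ]), np.float64(85.3)]
loop 116 [452.9 184.5  56.6] [array([452.6, 184.5]), array([38.2,  4.2]), np.float64(89.3)]
pin [305  35   7   9  46] [626.7 172.2  20.8] [626.9 172.3  20. ]
pin [317  57   7   8  42] [602.6 157.8  20.8] [602.9 158.   20. ]
pin [305  79   6   8  39] [579.1 171.7  20.6] [578.8 171.9  20. ]
pin [305 103   6   7  38] [551.8 171.6  20.8] [551.8 171.4  20. ]
pin [316 124   7   6  30] [528.3 157.   20.6] [528.1 157.   20. ]
pin [304 143   7   7  32] [504.2 171.2  20.8] [503.9 170.8  20. ]
pin [305 165   6   7  34] [476.9 170.6  20.8] [477.  170.2  20. ]
pin [316 184   6   6  29] [453.8 156.1  20.9] [453.3 155.8  20. ]
pin [304 203   7   5  24] [428.8 169.6  21. ] [428.4 169.3  20. ]
```

View pics/crop9.png

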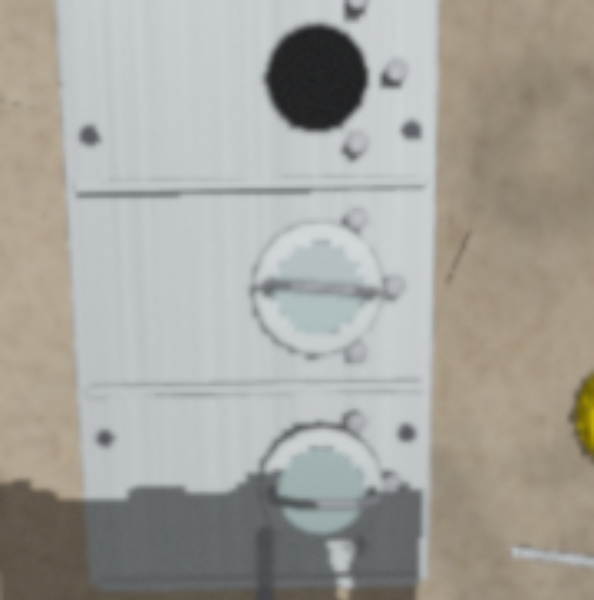

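Cell 2 sits about 1 mm off (527.0,186.0), touching only the -x pin. Nudge again with a diagonal push toward +x.

Emit:
jog_arm(plan=[0.03,0.012,0,0,0,0,0.06,0.022,0,0,0,0,0.077,0.025,0,0,0,0,0.077,0.025,-0.02,0,0,0,0.077,0.025,-0.06,0,0,0,0.077,0.025,-0.095,0,0,0,0.077,0.025,-0.11,0,0,0,0.077,0.02,-0.11,0,0,0,0.077,0.014,-0.11,0,0,0,0.077,0.01,-0.11,0,0,0,0.077,0.0075,-0.11,0,0,0,0.0775,0.0068,-0.11,0,0,0,0.078,0.0064,-0.11,0,0,0,0.0785,0.006,-0.11,0,0,0,0.079,0.0056,-0.11,0,0,0,0.0795,0.0053,-0.11,0,0,0,0.08,0.005,-0.11,0,0,0,0.0805,0.0048,-0.11,0,0,0,0.081,0.0047,-0.11,0,0,0,0.081,0.0047,-0.11,0,0,0])

```text
clock: 45.3
eef_pos: [528.9, 209.5, 137.4]
eef_rot: [-3.14, 0.001, -0.0]
wrist_force: [-2.2, 7.4, 2.3]
finger_gap: 16.1
finger_force: 45.0
```

```bash
python3 - <<'E'
from h import *
s=manip.read_state();print(s['eef_pos'],s['eef_rot'],s['wrist_force'])
p,d,c=shot('wrist','w20');W=world(d,c);pucks(W);loops(W,50,60,(400,645),(130,285))
E
```

```text
[528.86867118 209.52204941 137.42036336] [-3.14040248e+00  8.22720520e-04 -3.16094436e-04] [-2.23907627  7.40289166  2.28220037]
puck 1703 ((528.0255737304688, 185.12779235839844), 23.92342758178711) [array([528.1, 185. ]), array([47. , 46.8]), np.float64(51.3)]
puck 108 ((461.21026611328125, 166.48333740234375), 13.211984634399414) [array([461.7, 165. ]), array([26.4,  5.6]), np.float64(19.0)]
loop 192 [528.4 185.7  56.8] [array([528., 185.]), array([37.1,  4.1]), np.float64(83.2)]
```

Emit:
jog_arm(plan=[0,0.004,0,0,0,0,0,0.016,0,0,0,0,0,0.02,0.02,0,0,0,0,0.02,0.06,0,0,0,-0.02,0.01,0.1,0,0,0,-0.05,0,0.11,0,0,0,-0.08,-0.005,0.11,0,0,0,-0.08,-0.005,0.11,0,0,0,-0.08,-0.005,0.11,0,0,0,-0.08,-0.005,0.11,0,0,0])

```text
clock: 46.35
eef_pos: [449.8, 204.1, 247.2]
eef_rot: [3.141, 0.0, -0.0]
wrist_force: [0.0, 0.1, -0.7]
finger_gap: 15.9
finger_force: 45.0
```

```bash
python3 - <<'E'
from h import *
s=manip.read_state();print(s['eef_pos'],s['eef_rot'],s['wrist_force'])
p,d,c=shot('wrist','w21');W=world(d,c);pucks(W);loops(W,50,60,(400,645),(130,285))
p,d,c=shot('top','top2')
E
```

```text
[449.77256406 204.12199964 247.2121292 ] [ 3.14121442e+00  2.18750527e-04 -3.66516198e-04] [ 0.03958533  0.1151671  -0.66314824]
puck 1092 ((527.7920532226562, 185.15811157226562), 23.703651428222656) [array([527.4, 185.1]), array([45.7, 46.1]), np.float64(0.6)]
puck 960 ((452.90484619140625, 183.72947692871094), 23.903139114379883) [array([453.4, 183.6]), array([46.9, 46.1]), np.float64(89.5)]
loop 119 [528.2 185.5  56.6] [array([528.1, 185.1]), array([37. ,  3.9]), np.float64(83.2)]
loop 100 [453.1 184.2  56.6] [array([452.7, 184.2]), array([35.8,  4.2]), np.float64(89.5)]
```

Both cells are seated (n1 within 0.3 mm, n2 within 0.5 mm). Return the hook.

Emit:
jog_arm(plan=[0.01,-0.015,0.004,0,0,-1,0.03,-0.045,0.008,0,0,-4,0.05,-0.08,0.008,0,0,-7,0.07,-0.115,0.008,0,0,-10,0.09,-0.145,0.008,0,0,-13,0.1032,-0.169,0.008,0,0,-16,0.1032,-0.169,0.008,0,0,-16,0.1032,-0.169,-0.02,0,0,-16,0.1032,-0.169,-0.05,0,0,-16,0.1032,-0.169,-0.08,0,0,-16,0.1032,-0.169,-0.094,0,0,-16,0.1032,-0.169,-0.094,0,0,-16,0.1032,-0.169,-0.094,0,0,-16])

```text
clock: 47.75
eef_pos: [552.9, 35.1, 154.6]
eef_rot: [-3.141, -0.001, -0.279]
wrist_force: [-0.3, -0.5, -0.4]
finger_gap: 15.6
finger_force: 45.0
```

Emit:
jog_arm(plan=[0.007,-0.0008,-0.0015,0,0,0,0.017,-0.0018,-0.0015,0,0,0,0.03,-0.0032,-0.0015,0,0,0,0.043,-0.0046,-0.0015,0,0,0,0.055,-0.006,-0.0015,0,0,0,0.066,-0.007,-0.0015,0,0,0,0.073,-0.0078,-0.0015,0,0,0,0.075,-0.008,-0.0015,0,0,0,0.075,-0.008,-0.0015,0,0,0,0.075,-0.008,-0.004,0,0,0,0.075,-0.008,-0.007,0,0,0,0.075,-0.008,-0.0085,0,0,0,0.075,-0.008,-0.0095,0,0,0,0.075,-0.008,-0.0095,0,0,0,0.075,-0.008,-0.0095,0,0,0])

```text
clock: 49.25
eef_pos: [627.3, 26.9, 144.4]
eef_rot: [-3.142, -0.0, -0.28]
wrist_force: [-3.9, -0.3, 6.0]
finger_gap: 15.7
finger_force: 45.0
```

Emit:
jog_arm(plan=[0,0,0,0,0,0,0,0,0,0,0,0,0,0,0,0,0,0,0,0,0,0,0,0,0,0,0,0,0,0,0,0,0,0,0,0,0,0,0,0,0,0,0,0,0,0,0,0,0,0,0,0,0,0,0,0,0,0,0,0], claw=0.08)

```text
clock: 50.25
eef_pos: [627.4, 26.9, 143.9]
eef_rot: [-3.142, 0.0, -0.28]
wrist_force: [0.0, -0.3, -0.2]
finger_gap: 79.9
finger_force: 0.0
```

Emit:
jog_arm(plan=[0,0,0.01,0,0,0,0,0,0.03,0,0,0,0,0,0.06,0,0,0,0,0,0.1,0,0,0,0,0,0.14,0,0,0,-0.02,0.02,0.15,0,0,3,-0.06,0.04,0.15,0,0,8,-0.1,0.06,0.15,0,0,16,-0.12,0.08,0.15,0,0,16,-0.12,0.09,0.15,0,0,16,-0.12,0.09,0.15,0,0,16,-0.12,0.09,0.15,0,0,16])

```text
clock: 51.45
eef_pos: [508.1, 116.5, 294.0]
eef_rot: [3.141, -0.0, -0.001]
wrist_force: [0.4, -0.5, 0.4]
finger_gap: 80.2
finger_force: 0.0
```

```bash
python3 - <<'E'
from h import *
s=manip.read_state();print(s['eef_pos'],s['eef_rot'],s['finger_gap'],s['clock'])
p,d,c=shot('wrist','w22');W=world(d,c);pucks(W);loops(W,50,60,(400,645),(130,285))
m=(abs(W[...,0]-628)<30)&(abs(W[...,1]-26)<25)
for lo,hi in((136,150),(150,178),(178,195)):
    q=W[m&(W[...,2]>lo)&(W[...,2]<hi)]; print(lo,len(q),[np.round(e,1) for e in cv2.minAreaRect(q[:,:2].astype(np.float32))],np.median(q[:,2]) if len(q) else '')
p,d,c=shot('top','top3')
E
```

```text
[508.05041633 116.49946943 294.04400652] [ 3.14140666e+00 -1.29871401e-04 -6.02758204e-04] 80.175718087102 51.45
puck 787 ((528.4689331054688, 184.27101135253906), 23.845922470092773) [array([528.6, 184.2]), array([45.9, 46.5]), np.float64(58.7)]
puck 683 ((453.00048828125, 183.97023010253906), 23.69662094116211) [array([453.6, 183.1]), array([45.4, 45.9]), np.float64(89.4)]
loop 82 [528.1 184.   56.7] [array([528.1, 185. ]), array([36.1,  4. ]), np.float64(82.5)]
loop 74 [453.  181.8  56.9] [array([452.6, 182.6]), array([ 4.6, 34.4]), np.float64(0.6)]
136 166 [array([625.6,  33.6]), array([28.8, 15.3]), np.float64(16.2)] 137.33145951672185
150 269 [array([625.2,  33.3]), array([28.7, 14.6]), np.float64(16.5)] 165.25144216530572
178 591 [array([626.8,  27.3]), array([16.7, 24.5]), np.float64(73.7)] 185.45609393702125
```

View pics/w22.png

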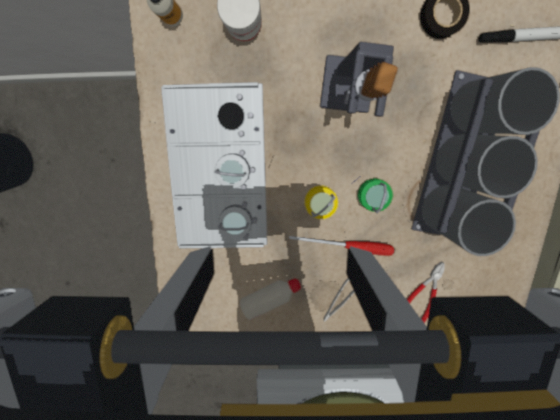

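The hook hangs in the fork at (375,80), the tubes are empty, and both cells sit in their nests at (233,172) and (235,222). Handing in.

```bash
python3 -c "
from h import *
print(manip.sign_off())"
```

```text
the job is handed in; nothing more can be done
None
```

The job is handed in: both cells present were hooked out of their tubes and seated in nests 1 and 2, measured within about 1 mm of the nest points. The hook is back in its fork, and sign-off returned no verdict.

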